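# Lock the skewer tray and put the key away

### The arm

A 6-joint arm with a two-finger parallel gripper is mounted at the origin on the work surface. World frame = base frame: x ahead of the robot, y to its left, z up, the work surface at z = 0. Lengths are in mm, angles in rad, forces in N, time in s.
With the tool pointing down it reaches from about 350 to 875 mm from the base axis. Payload 4.2 kg.
Tool frame: the origin (TCP) lies at the very end of the fingers, on their centre line; the grasp point (between the pads) lies 19 mm behind it; z points along the fingers, y is the direction in which the jaws open and shut (so a half turn about z gives the same grasp; the last joint's range is limited). The gripper opens to 85 mm and grips with 20 to 120 N. Pads are 22 mm wide; open, the fingers measure 114 mm over their backs; the gripper's body (76 mm by 85 mm) begins 54 mm behind the grasp point. The pads swing forward as they close: fully open they stand 13 mm farther back than shut.
Start: joints at [1.543, 0.385, 0.008, 0, -1.194, -0.259], TCP at [176.771, 599.459, 231.312] pointing down, gripper open.
Joint ranges: [-3.14, 3.14], [-1.21, 2.06], [-1.07, 1.41], [-3.16, 2.05], [-2.99, -0.16], [-3.1, 3.1]. Speed limits (rad/s): [2.79, 2.79, 3.14, 3.14, 3.14, 3.14].

### API

Orientations are given as a unit quaternion [x, y, z, w].
In Python, from bench import telemetry, eyes, arm gives the robot as it stands. The module is installed in compiled form; this text tells all that it offers.
- The arm moves only by the tool move_arm, never from a script. Its argument "deltas" is text: rows parted by semicolons, each of 6 numbers parted by spaces: the shift along the tool's x, y, z in cm, then the turn, a rotation vector about the tool's x, y, z in rad. A call has 1 to 12 rows; each row shifts and turns the commanded pose from where the row before left it, along the tool's axes as they then stand; what a row does not reach is not made up. A row lasts 1/8 s, in which the tool goes at most 62.5 mm and 10.7 degrees, less where a joint would pass 70% of its speed; a pose out of reach is approached as far as the arm can. A call is refused whole if a number of a shift passes 6.25 or a number of a turn 0.188, either way. A call with a gripper value outside its range is refused whole. "grip" is the finger opening in cm, from 0 to 8.54, set as the call begins (left out, the last holds). The fingers move at their own pace and stop on an object; the grip force is fixed at half the most. Time passes only in rows, so rows that do not move let the fingers close. It gives the time, the measured TCP pose, the force and the opening at its end, in the units of the state.
- telemetry.read_state(): the state, without advancing time (a new reading comes with each control period).
- eyes.get_image(name): name is "scene" or "top"; returns a dict with "pixels" (384x512x3 uint8, blue, green, red), "range_z" (384x512 float32, mm along the optical axis (not along the pixel's ray), 0 where there is no reading), "fx", "fy", "cx", "cy" (pixels), "origin" and "orientation" of the camera in the world. Camera axes: x right, y up, looking along -z (the intrinsics and any distortion apply to the point x, -y, -z); pixel columns grow to the right and rows downward; lengths in mm; the calibration is good to about 2 mm. A picture is of the moment at which its call begins.
- arm.job_done(): hands the job in, once; it reports no verdict.
Trained networks look in a picture, given as the dict that the camera call returned (one of the last four; its "shot" number tells which), for a name from the list of things; names that differ only in an ending like _2 or _b are one class to them, and where a whole thing is asked for, a point or a joint stands for the part that bears it (a point fixed in the world has none). Each returns a list of dicts, best first, with "p" (0 to 1); they miss things now and then, are a little off and sometimes report something else, mostly with a low value. They report only what shows in the picture. A call takes as long as a camera call. They do not tell look-alikes from the thing itself.
- eyes.boxes_of(picture, name): "point" ([x, y, z] in mm, in world coordinates, good to about 4 mm: the middle of the surface that is visible of it).
The state is a dict: "clock": time; "joints": joint angles; "joint_vel": joint speeds; "joint_efforts": joint torques, N m; "position": TCP position; "ee_rot": TCP orientation; "contact_force": force on the tool from outside, world axes, zero at the start; "wrist_torque": the same for the moment, N m; "gripper_width": finger opening in mm.
Only numpy, scipy, OpenCV 4.12 (cv2) and the standard library are available. Lean on these libraries where they do the work, as an engineer would, in place of code of your own. Each camera call takes 0.05 s, during which the arm holds its last target.

### The job

Lock the skewer tray: take the key from its wooden block, put it fully home in the lock on the shelf unit and turn it clockwise as far as it goes so that the bolt shoots out. Then turn it back to where it went in, draw it out and leave it lying in the stoneware bowl. Do not force the key or touch the lock with anything else, and leave the other things as they are.

Things in the scene. Friction and masses are not known exactly. Their poses are not given: they have to be found in the camera images.
- key_bow (a point): Centre of the flat black plastic bow of the key, which stands upright in its block, bow up; z is up along the key. Bow 30 mm wide (key's x), 10 mm thick (key's y: pinch it this way), 30 mm high. Below it a thin neck, then a steel collar (18 mm across, 3 mm thick) whose underside is 30 mm below this point. The key is the same after half a turn about z. Mass 32 to 52 g.
- key_foot (a point): Lowest point of the key, on its axis, 48 mm below the bow's centre; axes as the bow's. From here up: a flat double bit 22 mm (x) x 5 mm (y) x 8 mm high, then a round stem 6 mm across and 10 mm long, then the collar. Pressed on the lock's plate with over 50 N the key is forced.
- block: Fixed wooden key block 64 x 50 x 36 mm high, origin at the centre of its underside. The key stands loosely in the 26 x 9 mm slot in its top (22 mm deep), collar resting on the top face; the key may be drawn straight up.
- unit: Fixed charcoal-grey plastic shelf unit, 240 mm deep (x) x 300 mm wide (y), flat deck 80 mm above its origin (centre of its underside). The tray below is shut; its steel hasp lies on the deck beside the lock. An enamel mug and a squat jar stand at the back of the deck (+x).
- lock: Lock on the unit's deck: square black case 72 x 72 mm, origin on the deck under its centre, axes as the unit's. On it lies a steel face plate 72 x 72 x 5 mm, its top 30 mm above this origin, with the keyhole slot in the middle: 24 mm along the lock's x, 7 mm along its y, with barely broken edges. Plate, plug and bolt float in the case as one: they stay put, but shift under a side push of about 6 N.
- keyhole (a point): Middle of the lock case at the height of the plate's top. The slot itself is up to 4 mm off this point along the lock's x and up to 5 mm along its y, differently each time; this is not reported and has to be seen or felt: a bit that misses the slot lands on the plate. The hole is 26 mm deep; the key is home when its collar is on the plate or up to 4 mm above it.
- plug (a joint): Turn of the plug, rad: 0 where the key goes in and comes out (a stop), growing clockwise seen from above to a hard stop at 1.4. It takes about 0.1 N m, with 0.1 rad of play between key and plug. At a stop the torque climbs fast: over 0.8 N m the key is forced. The bit turns free under the plate; it passes the slot only within about 0.09 rad of its line.
- bolt (a joint): Travel of the steel bolt out of the lock's +y side, in m: 0 to 0.002 at the start, about 0.016 once the key has been turned to its stop. The key only pushes it out; it stays out when the key is turned back.
- bowl: Loose round stoneware bowl, 124 mm across the rim, 46 mm high, wall 5 mm, origin at the centre of its underside; it stands on the table on the other side of the unit from the key block.
- mug: White enamel mug, 76 mm across, 75 mm high, origin under its centre, on the back of the deck. Not to be disturbed.
- jar: Squat jar with a twist cap, 68 mm across, 65 mm high, origin under its centre, on the back of the deck. Not to be disturbed.
- brush: Basting brush, 180 mm long, lying on the table at the far right of the unit. Not to be disturbed.
- firelighters: Cardboard box 60 x 110 x 40 mm on the table to the right of the brush. Not to be disturbed.
- spice: Bottle 48 mm across, 120 mm high, on the table at the left, farther out than block and bowl. Not to be disturbed.
- tin: Tin 72 mm across, 100 mm high, beside the bottle, off the unit's far left corner. Not to be disturbed.
There are look-alikes about, which are no part of the job. Of the things that look like the part that bears key_bow, the smallest one is meant.

How it is judged (in metres and radians):
On the way, in this order (a step that is already met when the one before it is completed fails the run):
1. the key is fully home in the lock (its bit wholly under the face plate) (z of key_bow in the frame of lock below 0.0645 m and horizontal distance between key_bow and keyhole below 0.012 m), for 0.1 s.
2. the key has been turned to its stop and the bolt has shot out (value of joint plug above 1.3 rad and value of joint bolt above 0.013 m), for 0.1 s.
3. the key, still in the lock, has been turned back (value of joint plug below 0.22 rad and z of key_bow in the frame of lock below 0.075 m), for 0.05 s.
4. the key has been drawn out of the lock (z of key_bow in the frame of lock above 0.082 m), for 0.1 s.
At the end, for the whole second after the job is handed in: The bolt is out by more than 13 mm, the plug is back within 0.22 rad of its start, and the key lies still and released in the upright bowl (bow centre within 60 mm of the bowl's axis and less than 60 mm above its underside) (value of joint bolt above 0.013 m and value of joint plug below 0.22 rad and horizontal distance between key_bow and bowl below 0.06 m and z of key_bow in the frame of bowl below 0.06 m and linear speed of key below 0.03 m/s and contact force between key and bowl above 0.05 N and angle between bowl's own z axis and vertical below 0.15 rad); the robot touches nothing.
It fails at once if the key is forced: over 50 N between key and lock while it is not yet home, or over 90 N in all once it is (contact force between key and lock above 90 N or (contact force between key and lock above 50 N and z of key_bow in the frame of lock above 0.067 m)).
It fails at once if the lock is touched by the robot itself (contact force between any of the fingers, the arm and lock above 2 N).
It fails at once if a bystander is moved by more than 25 mm (distance of any of mug, jar, brush, firelighters, spice, tin from where it was at the start of the episode above 0.025 m).
It fails at once if the bowl is knocked away by more than 40 mm (distance of bowl from where it was at the start of the episode above 0.04 m).
It also fails if it takes over 72 s, if anything falls off the work surface, if the arm or the gripper's body presses on something with over 40 N, if the wrist force passes 120 N, or if a joint passes its speed limit or range.

## Working session

There is one attempt and no reset: what is moved stays moved. The work goes in short steps, Python scripts to look and compute and a tool call to move; the robot and the scene stay as the last step left them, time stands still between calls to the robot, and variables do not carry over. Pictures are saved under pics/ and viewed, and the job is handed in when it is done.

Besides the shell and the picture viewer there is one more tool, called after "Call:" by a JSON object that holds its "fn" and its "kwargs". move_arm: Moves the arm, as the interface text tells. Its arguments: {"type":"object","properties":{"deltas":{"type":"string"},"grip":{"type":"number"}},"required":["deltas"]}

```bash
mkdir -p pics; ls
cat > h.py <<'E'
import numpy as np, cv2
from scipy.spatial.transform import Rotation as R
from bench import telemetry, eyes, arm
def world(im,u,v,z=None):
    d=im["range_z"][int(round(v)),int(round(u))] if z is None else z
    p=np.array([(u-im["cx"])/im["fx"]*d, -(v-im["cy"])/im["fy"]*d, -d])
    return R.from_quat(im["orientation"]).apply(p)+im["origin"]
def cloud(im):
    v,u=np.mgrid[0:384,0:512]; d=im["range_z"].astype(float)
    P=np.stack([(u-im["cx"])/im["fx"]*d,-(v-im["cy"])/im["fy"]*d,-d],-1)
    W=R.from_quat(im["orientation"]).apply(P.reshape(-1,3)).reshape(384,512,3)+im["origin"]
    W[d==0]=np.nan
    return W
def onplane(im,u,v,z):
    r=R.from_quat(im["orientation"]).apply([(u-im["cx"])/im["fx"],-(v-im["cy"])/im["fy"],-1.])
    o=np.array(im["origin"]); return o+r*(z-o[2])/r[2]
def proj(im,p):
    q=R.from_quat(im["orientation"]).inv().apply(np.array(p)-im["origin"])
    return im["cx"]+im["fx"]*q[0]/-q[2], im["cy"]-im["fy"]*q[1]/-q[2]
E
python3 - <<'E'
from h import *
for n in ["scene","top"]:
    im=eyes.get_image(n); cv2.imwrite(f"pics/{n}0.png",im["pixels"])
    print(n,{k:im[k] for k in im if k not in("pixels","range_z")})
    for o in ["key_bow","key_foot","block","unit","lock","bowl","keyhole"]:
        for r in eyes.boxes_of(im,o)[:4]: print(o,r, np.round(proj(im,r["point"])))
print(telemetry.read_state())
E
```

```text
pics
scene {'fx': 449.8080967933213, 'fy': 449.8080967933213, 'cx': 250.2188033719103, 'cy': 189.64244798596107, 'origin': array([1432.43570491,  -51.79703878,  995.90667267]), 'orientation': array([0.26274542, 0.24716013, 0.65704273, 0.66194529]), 'shot': 1}
key_bow {'point': [575.8, -411.5, 72.1], 'p': 0.72} [111. 185.]
key_bow {'point': [463.4, -298.7, 66.0], 'p': 0.52} [157. 159.]
key_bow {'point': [548.2, -321.6, 71.2], 'p': 0.4} [144. 178.]
key_foot {'point': [460.6, -299.3, 67.7], 'p': 0.78} [156. 158.]
key_foot {'point': [547.1, -315.7, 67.4], 'p': 0.5} [147. 179.]
key_foot {'point': [577.6, -411.3, 73.8], 'p': 0.46} [110. 185.]
block {'point': [562.2, -315.1, 34.0], 'p': 0.84} [148. 191.]
block {'point': [544.6, -317.0, 65.6], 'p': 0.73} [147. 179.]
unit {'point': [636.1, 20.8, 84.0], 'p': 0.56} [267. 199.]
unit {'point': [687.6, 320.0, 70.9], 'p': 0.18} [380. 217.]
lock {'point': [547.7, 25.0, 108.4], 'p': 0.61} [267. 169.]
lock {'point': [701.6, -359.1, 38.0], 'p': 0.41} [124. 229.]
bowl {'point': [428.3, 302.8, 25.6], 'p': 0.62} [354. 161.]
keyhole {'point': [548.4, 20.2,
[... 1247 characters left out ...]
: array([ 1.54263101e+00,  3.84636147e-01,  7.89871874e-03, -4.33694513e-05,
       -1.19400205e+00, -2.58593134e-01]), 'joint_vel': array([ 6.74109611e-04, -2.00709577e-04, -1.09945607e-03, -8.93923792e-05,
        2.06764688e-04,  7.04152085e-04]), 'joint_efforts': array([ 5.64031470e-04, -3.92029989e+01,  1.88611543e+01,  4.19005930e+00,
       -1.89437437e-04, -8.58327809e-07]), 'position': array([176.73974817, 599.45680406, 231.34370995]), 'ee_rot': array([ 9.89737655e-01, -1.42896368e-01, -2.32975423e-05, -2.59164934e-05]), 'contact_force': array([-0.12204014, -0.23737627,  0.31557662]), 'wrist_torque': array([-0.05784952,  0.04661233, -0.03684432]), 'gripper_width': 85.47911616858845}
```

View pics/scene0.png

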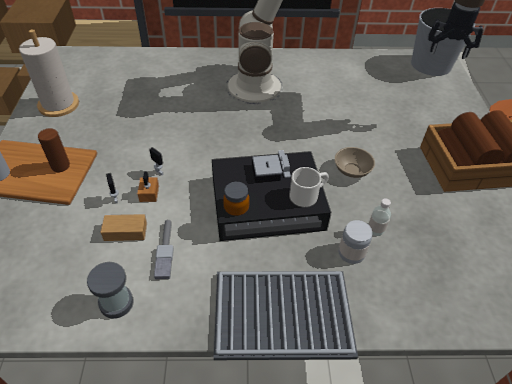

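View pics/top0.png

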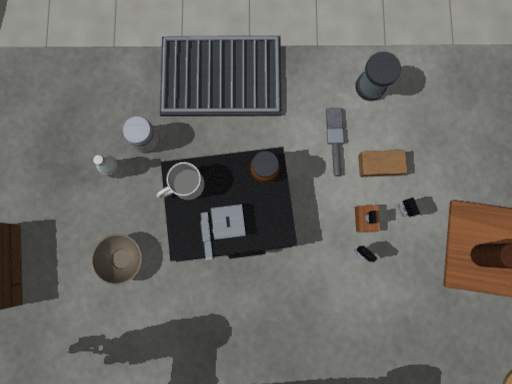

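Run:
```python
from h import *
a=eyes.get_image("scene"); b=eyes.get_image("top")
import pickle; pickle.dump((a,b),open("im0.pkl","wb"))
c1=cv2.resize(a["pixels"][140:210,90:190],None,fx=4,fy=4,interpolation=cv2.INTER_CUBIC)
c2=cv2.resize(b["pixels"][190:270,345:445],None,fx=4,fy=4,interpolation=cv2.INTER_CUBIC)
cv2.imwrite("pics/keys.png",np.vstack([c1,c2]))
c1=cv2.resize(a["pixels"][145:195,235:305],None,fx=6,fy=6,interpolation=cv2.INTER_CUBIC)
c2=cv2.resize(b["pixels"][195:245,195:265],None,fx=6,fy=6,interpolation=cv2.INTER_CUBIC)
cv2.imwrite("pics/lock.png",np.vstack([c1,c2]))
W=cloud(b)
for (u,v) in [(410,207),(366,254),(371,217)]:
    S=W[v-14:v+14,u-14:u+14].reshape(-1,3)
    zt=np.nanmax(S[:,2]); T=S[S[:,2]>45]
    print(u,v,zt,len(T),T.mean(0),T.min(0),T.max(0))
    if len(T)>5:
        r=cv2.minAreaRect(T[:,:2].astype(np.float32)); print(r)
# plate
S=W[195:245,195:265].reshape(-1,3); 
T=S[(S[:,2]>103)&(S[:,2]<118)]; print("plate",len(T),np.median(T,0),cv2.minAreaRect(T[:,:2].astype(np.float32)))
# block
S=W[195:240,345:390].reshape(-1,3); T=S[(S[:,2]>28)&(S[:,2]<44)]; print("block",np.median(T,0),cv2.minAreaRect(T[:,:2].astype(np.float32)))
S=W[225:295,85:150].reshape(-1,3); T=S[(S[:,2]>38)&(S[:,2]<55)]; print("bowl rim",cv2.minEnclosingCircle(T[:,:2].astype(np.float32)))
S=W[140:265,155:300].reshape(-1,3); T=S[(S[:,2]>74)&(S[:,2]<86)]; print("deck",np.median(T[:,2]),cv2.minAreaRect(T[:,:2].astype(np.float32)))
```

```text
410 207 94.79218096199315 214 [ 564.7822993  -410.95174213   79.86618201] [ 544.35936182 -425.77866189   49.37487059] [ 585.89031754 -400.78497981   94.79218096]
((565.3907470703125, -413.72406005859375), (42.43154525756836, 14.984004974365234), 18.52455711364746)
366 254 94.33197387021823 180 [ 456.43489677 -299.22767327   82.1185197 ] [ 437.37056672 -322.11661439   49.2496965 ] [ 474.74038122 -283.03175608   94.33197387]
((456.1857604980469, -302.2703552246094), (42.913063049316406, 15.046260833740234), 48.6282844543457)
371 217 84.05430389096557 91 [ 542.3171271  -319.10353396   74.22147979] [ 527.95706559 -326.90320949   53.60078345] [ 556.92102236 -315.57453908   84.05430389]
((542.593505859375, -320.783447265625), (29.230070114135742, 10.859167098999023), 4.0567307472229)
plate 1143 [528.20921194  27.00765377 109.08421898] ((546.737548828125, 39.22291946411133), (108.376708984375, 107.0480728149414), 7.777729511260986)
block [ 540.8008992  -316.01129441   35.76825376] ((542.4130859375, -321.61669921875), (62.97627639770508, 51.720298767089844), 0.5275434851646423)
bowl rim ((446.73492431640625, 295.7687683105469), 61.7259407043457)
deck 79.57433467339052 ((575.760986328125, 24.579971313476562), (246.54798889160156, 299.97601318359375), 6.859157085418701)
```

View pics/keys.png

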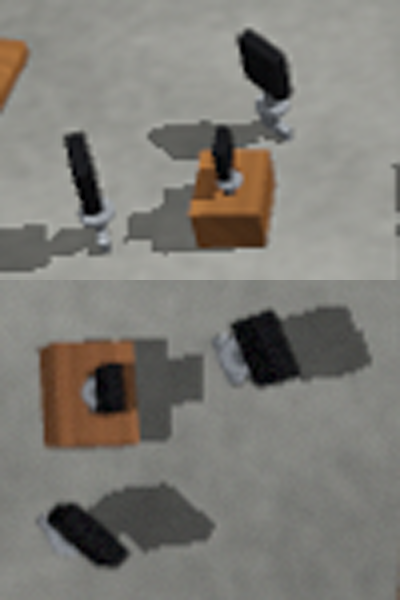

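View pics/lock.png

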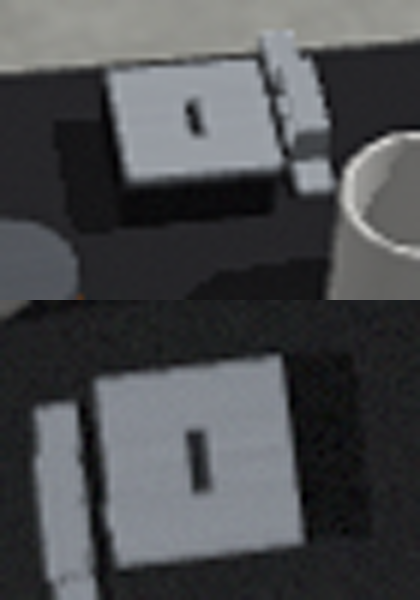

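```bash
cat > m.py <<'E'
from h import *
import pickle
a,b=pickle.load(open("im0.pkl","rb"))
W=cloud(b); g=b["pixels"].astype(int).sum(2)
# key top
m=np.zeros((384,512),bool); m[204:230,358:386]=True
dark=m&(g<130)&(W[...,2]>50); T=W[dark]; print(len(T)); print("z pct",np.nanpercentile(T[:,2],[50,80,90,95,100]))
top=dark&(W[...,2]>77); T=W[top]; print("top",len(T),T.mean(0),cv2.minAreaRect(T[:,:2].astype(np.float32)))
Wa=cloud(a); ga=a["pixels"].astype(int).sum(2)
m=np.zeros((384,512),bool); m[165:195,135:160]=True
d=m&(ga<150)&(Wa[...,2]>45); T=Wa[d]; print("scene key",len(T),T.mean(0),T.min(0),T.max(0),cv2.minAreaRect(T[:,:2].astype(np.float32)))
# plate in both images
for im,W_,box in((b,W,(195,245,195,265)),(a,Wa,(145,195,235,305))):
    g_=im["pixels"].astype(int).sum(2); m=np.zeros((384,512),np.uint8); y0,y1,x0,x1=box
    m[y0:y1,x0:x1]=255*((g_[y0:y1,x0:x1]>300)&(W_[y0:y1,x0:x1,2]>104)&(W_[y0:y1,x0:x1,2]<116))
    n,l,s,c=cv2.connectedComponentsWithStats(m); k=1+np.argmax(s[1:,4]); M=(l==k).astype(np.uint8)
    zz=np.median(W_[l==k][:,2]); print("plate z",zz,s[k])
    cn=cv2.findContours(M,cv2.RETR_EXTERNAL,cv2.CHAIN_APPROX_NONE)[0][0][:,0,:].astype(float)
    P=np.array([onplane(im,u,v,110)[:2] for u,v in cn]); r=cv2.minAreaRect(P.astype(np.float32)); print("plate",r)
    # slot: weighted darkness inside
    F=cv2.drawContours(np.zeros_like(M),[cn.astype(np.int32)],-1,1,-1); F=cv2.erode(F,np.ones((9,9)))
    gg=im["pixels"].astype(float).mean(2); base=np.median(gg[F>0]); w=np.clip(base-gg-15,0,None)*(F>0)
    v,u=np.nonzero(w); ww=w[v,u]; uv=np.average(np.c_[u,v],axis=0,weights=ww)
    Q=np.array([onplane(im,x,y,110)[:2] for x,y in zip(u,v)]); mu=np.average(Q,axis=0,weights=ww)
    C=np.cov(Q.T,aweights=ww); e,V=np.linalg.eigh(C); print("slot px",uv,"world",mu,"yaw",np.degrees(np.arctan2(V[1,1],V[0,1])),"len",np.sqrt(12*e))
    print("area mm2 equiv",ww.sum()/(base-gg[F>0].min()))
E
python3 m.py
```

```text
84
z pct [78.07525798 80.94733292 82.12109943 82.59744829 84.05430389]
top 51 [ 543.3620593  -320.74602858   80.10229936] ((543.7410888671875, -320.84149169921875), (27.113393783569336, 10.060362815856934), 5.394639492034912)
scene key 51 [ 550.56367562 -318.50998414   74.93663428] [ 530.47809252 -324.44170933   56.00236574] [ 560.72383167 -314.14999313   87.20955361] ((545.4803466796875, -319.1185302734375), (30.320842742919922, 9.709181785583496), 1.7800123691558838)
plate z 109.43176666860563 [211 205  34  34 931]
plate ((532.0411376953125, 22.94669532775879), (72.05699920654297, 71.19013214111328), 6.731819152832031)
slot px [227.59303919 221.38572212] world [532.05156499  23.15116295] yaw -173.12021600232006 len [ 7.26500206 23.88764152]
area mm2 equiv 22.949685534591193
plate z 111.23365018875188 [253 155  29  20 464]
plate ((530.42919921875, 23.586318969726562), (72.97586822509766, 73.17090606689453), 6.680937767028809)
slot px [266.92142217 164.30355542] world [530.78860177  24.12809334] yaw -173.9698228685866 len [ 6.74338786 23.46143582]
area mm2 equiv 8.56010230179028
```

Call:
{"fn": "move_arm", "kwargs": {"deltas": "0 0 0 0 0 -0.1735; 0 0 0 0 0 -0.1735; 1.73 5.22 0 0 0 0; 1.73 5.22 0 0 0 0; 1.73 5.22 0 0 0 0; 1.73 5.22 0 0 0 0; 1.73 5.22 0 0 0 0; 1.73 5.22 0 0 0 0; 1.73 5.22 0 0 0 0; 1.73 5.22 0 0 0 0; 1.73 5.22 0 0 0 0; 1.73 5.22 0 0 0 0", "grip": 5}}

```text
clock: 2.4
position: [381.3, 87.2, 231.9]
ee_rot: [1.0, 0.03, 0.001, -0.0]
contact_force: [1.2, 0.4, 0.7]
gripper_width: 50.1
```

Call:
{"fn": "move_arm", "kwargs": {"deltas": "1.73 5.22 0 0 0 0; 1.73 5.22 0 0 0 0; 1.73 5.22 0 0 0 0; 1.73 5.22 0 0 0 0; 1.73 5.22 0 0 0 0; 1.73 5.22 0 0 0 0; 1.73 5.22 0 0 0 0; 1.73 5.22 0 0 0 0; 0 0 4 0 0 0; 0 0 4 0 0 0; 0 0 0 0 0 0; 0 0 0 0 0 0"}}

```text
clock: 3.9
position: [545.2, -320.2, 153.1]
ee_rot: [1.0, 0.031, 0.001, 0.001]
contact_force: [-0.5, -0.7, 0.4]
gripper_width: 50.0
```

Run:
```python
from h import *
s=telemetry.read_state(); print(s["clock"],s["position"],R.from_quat(s["ee_rot"]).as_matrix().round(4),s["joints"],s["contact_force"])
a=eyes.get_image("scene")
cv2.imwrite("pics/k1.png",cv2.resize(a["pixels"][90:220,80:220],None,fx=4,fy=4))
```

```text
3.9 [ 545.24637324 -320.19293058  153.13549006] [[ 0.9981  0.061   0.0023]
 [ 0.061  -0.9981 -0.0017]
 [ 0.0022  0.0019 -1.    ]] [-2.74984810e-01  4.56612642e-01 -8.36559722e-02  1.22085438e-03
 -1.02780723e+00  1.90620666e+00] [-0.50466233 -0.72764249  0.41494361]
```

View pics/k1.png

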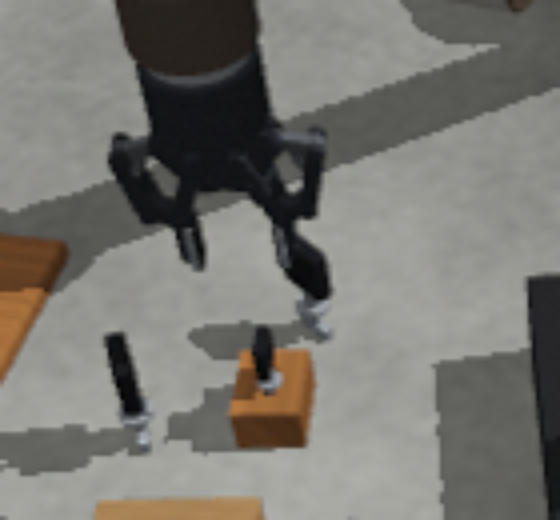

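Call:
{"fn": "move_arm", "kwargs": {"deltas": "0 0 3.5 0 0 0; 0 0 3.5 0 0 0; 0 0 2.2 0 0 0; 0 0 1.1 0 0 0; 0 0 0 0 0 0; 0 0 0 0 0 0"}}

```text
clock: 4.7
position: [545.3, -320.1, 50.0]
ee_rot: [1.0, 0.03, 0.001, 0.001]
contact_force: [-0.1, -0.5, 0.8]
gripper_width: 50.1
```

Call:
{"fn": "move_arm", "kwargs": {"deltas": "0 0 0 0 0 0; 0 0 0 0 0 0; 0 0 0 0 0 0; 0 0 0 0 0 0; 0 0 0 0 0 0; 0 0 0 0 0 0", "grip": 0}}

```text
clock: 5.45
position: [544.4, -319.8, 48.9]
ee_rot: [1.0, 0.03, 0.0, 0.0]
contact_force: [-1.2, 1.5, 4.7]
gripper_width: 9.5
```

Run:
```python
from h import *
s=telemetry.read_state(); print(s["clock"],s["position"],s["contact_force"],s["wrist_torque"],s["gripper_width"])
a=eyes.get_image("scene")
cv2.imwrite("pics/k2.png",cv2.resize(a["pixels"][90:220,80:220],None,fx=4,fy=4))
```

```text
5.45 [ 544.42933655 -319.81284233   48.93018684] [-1.20418273  1.48715355  4.69915639] [ 0.32393633  0.294232   -0.00089743] 9.528093896343389
```

View pics/k2.png

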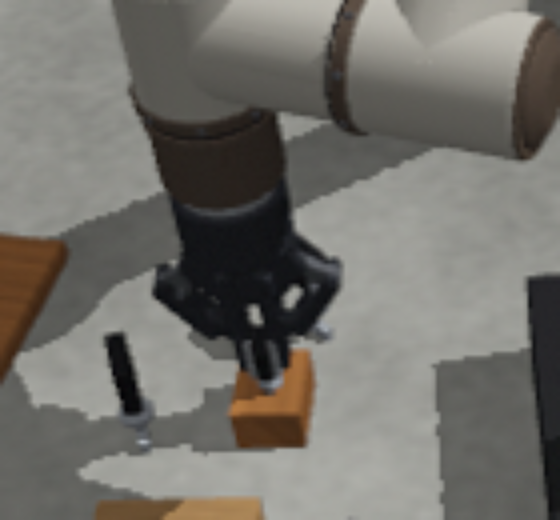

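Call:
{"fn": "move_arm", "kwargs": {"deltas": "0 0 -3 0 0 0; 0 0 -6 0 0 0; 0 0 -6 0 0 0; 0.114 -4.907 0 0 0 0; 0.114 -4.907 0 0 0 0; 0.114 -4.907 0 0 0 0; 0.114 -4.907 0 0 0 0; 0.114 -4.907 0 0 0 0; 0.114 -4.907 0 0 0 0; 0.114 -4.907 0 0 0 0; 0 0 0 0 0 -0.057; 0 0 0 0 0 0"}}

```text
clock: 7.0
position: [531.0, 24.2, 197.6]
ee_rot: [0.998, 0.059, -0.001, 0.0]
contact_force: [-0.6, -0.7, -0.8]
gripper_width: 9.1
```

Call:
{"fn": "move_arm", "kwargs": {"deltas": "0 0 3.5 0 0 0; 0 0 0 0 0 0; 0 0 0 0 0 0"}}

```text
clock: 7.38
position: [532.0, 23.2, 164.0]
ee_rot: [0.998, 0.058, 0.0, 0.0]
contact_force: [0.5, 0.1, -0.7]
gripper_width: 9.5
```

Run:
```python
from h import *
s=telemetry.read_state(); print(s["clock"],s["position"],R.from_quat(s["ee_rot"]).as_matrix().round(4),s["contact_force"],s["wrist_torque"],s["gripper_width"])
a=eyes.get_image("scene");b=eyes.get_image("top")
import pickle; pickle.dump((a,b),open("im1.pkl","wb"))
c1=cv2.resize(a["pixels"][110:200,210:320],None,fx=5,fy=5,interpolation=cv2.INTER_CUBIC)
c2=cv2.resize(b["pixels"][180:260,180:280],None,fx=5,fy=5,interpolation=cv2.INTER_CUBIC)
cv2.imwrite("pics/l1.png",c1);cv2.imwrite("pics/l1t.png",c2)
```

```text
7.375 [532.03433694  23.16560993 164.00286625] [[ 9.932e-01  1.160e-01  9.000e-04]
 [ 1.160e-01 -9.932e-01 -3.000e-04]
 [ 8.000e-04  4.000e-04 -1.000e+00]] [ 0.45348984  0.10151604 -0.73906273] [-0.01689614 -0.06028222 -0.01266649] 9.479211741068015
```

View pics/l1.png

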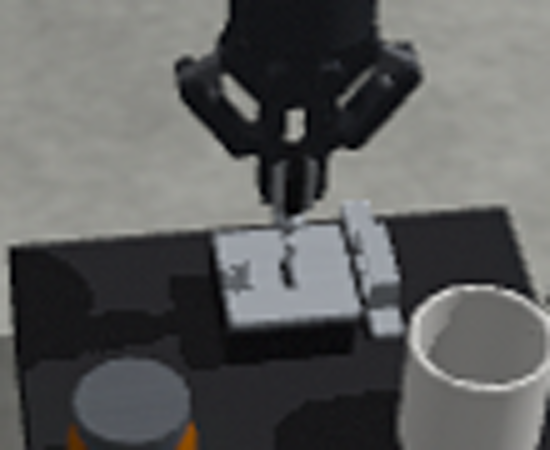

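View pics/l1t.png

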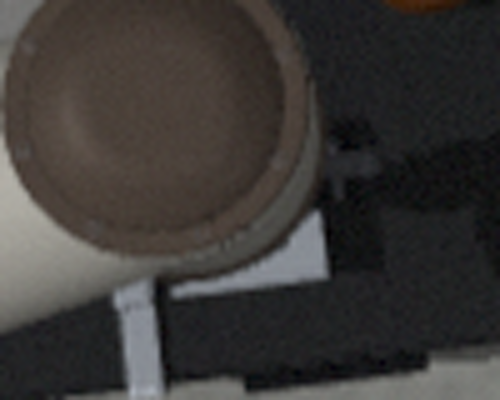

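Run:
```python
from h import *
import pickle
a,b=pickle.load(open("im1.pkl","rb"))
y0,x0=140,250
c=cv2.resize(a["pixels"][y0:180,x0:300],None,fx=14,fy=14,interpolation=cv2.INTER_NEAREST)
def dot(p,col):
    u,v=proj(a,p); print(p,u,v); cv2.circle(c,(int((u-x0+.5)*14),int((v-y0+.5)*14)),3,col,-1)
tx,ty=532.0,23.2; zf=164-31
dot([tx,ty,zf],(0,0,255)); dot([tx,ty,zf+18],(0,255,0)); dot([tx,ty,zf+21],(0,255,0))
dot([tx-9,ty,zf+21],(255,0,0));dot([tx+9,ty,zf+18],(255,0,0));dot([tx,ty-9,zf+19],(255,0,0));dot([tx,ty+9,zf+19],(255,0,0))
cv2.imwrite("pics/z1.png",c)
```

```text
[532.0, 23.2, 133] 266.9809237803401 158.67121869663154
[532.0, 23.2, 151] 267.28069036375575 153.91708167182756
[532.0, 23.2, 154] 267.33128243563135 153.11471858210462
[523.0, 23.2, 154] 267.20029096805354 150.870156422116
[541.0, 23.2, 151] 267.41248813102635 156.18369900115405
[532.0, 14.2, 152] 264.01357190981753 153.63901514229858
[532.0, 32.2, 152] 270.5803898617345 153.66087840216247
```

View pics/z1.png

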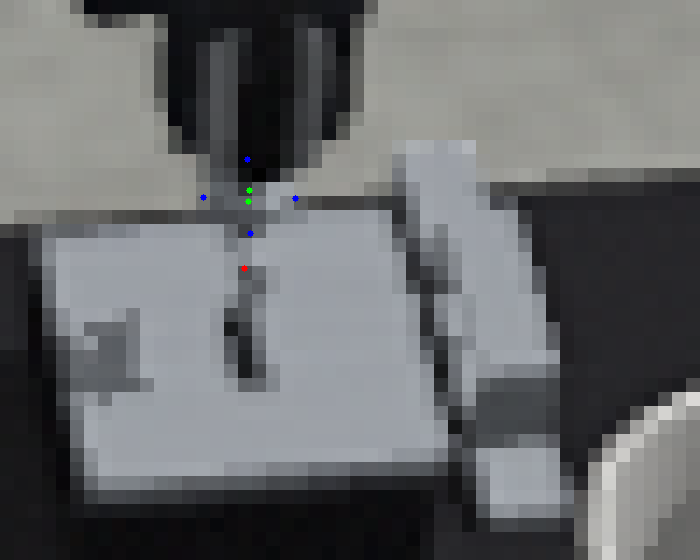

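Call:
{"fn": "move_arm", "kwargs": {"deltas": "0 -0.05 1.3 0 0 0; 0 0 0.6 0 0 0; 0 0 0 0 0 0; 0 0 0 0 0 0"}}

```text
clock: 7.98
position: [531.5, 24.2, 144.4]
ee_rot: [0.998, 0.059, 0.0, 0.0]
contact_force: [0.6, 0.6, -0.3]
gripper_width: 9.1
```

```bash
cat > z.py <<'E'
from h import *
import sys
s=telemetry.read_state(); print(s["clock"],s["position"],s["contact_force"],s["wrist_torque"],s["gripper_width"])
a=eyes.get_image("scene")
y0,x0=135,245
c=cv2.resize(a["pixels"][y0:180,x0:300],None,fx=14,fy=14,interpolation=cv2.INTER_NEAREST)
def dot(p,col):
    u,v=proj(a,p); cv2.circle(c,(int((u-x0+.5)*14),int((v-y0+.5)*14)),2,col,-1)
t=s["position"]; Rm=R.from_quat(s["ee_rot"]).as_matrix()
for x in(-11,11):
    dot(t+Rm@[x,0,31],(0,0,255)); dot(t+Rm@[x,0,0]+np.array([0,0,110-t[2]]),(0,255,0))
cv2.imwrite(sys.argv[1],c)
E
python3 z.py pics/z2.png
```

```text
7.975 [531.54818379  24.16742581 144.37267774] [ 0.56572397  0.57109741 -0.28241391] [-0.01428509 -0.07000173 -0.0087647 ] 9.068871677600102
```

View pics/z2.png

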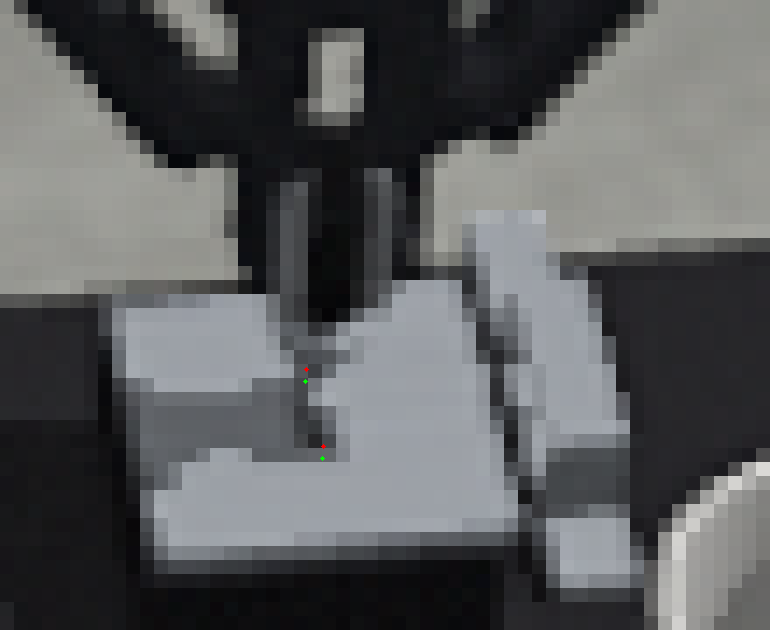

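Call:
{"fn": "move_arm", "kwargs": {"deltas": "0 0 0.2 0 0 0; 0 0 0.2 0 0 0; 0 0 0.1 0 0 0; 0 0 0 0 0 0"}}

```text
clock: 8.52
position: [531.3, 24.1, 139.2]
ee_rot: [0.998, 0.059, -0.0, 0.0]
contact_force: [0.5, 0.4, -1.5]
gripper_width: 9.2
```

Run:
```python
from h import *
s=telemetry.read_state(); print(s["clock"],s["position"],s["contact_force"],s["wrist_torque"],s["gripper_width"])
```

```text
8.525 [531.30709617  24.10548451 139.18221087] [ 0.50440481  0.3728699  -1.46134203] [-0.02343558 -0.04327551  0.01814728] 9.207557690870496
```

Call:
{"fn": "move_arm", "kwargs": {"deltas": "0 0 0.1 0 0 0; 0 0 0.1 0 0 0; 0 0 0 0 0 0"}}

```text
clock: 8.9
position: [531.3, 24.1, 137.2]
ee_rot: [0.998, 0.059, -0.0, 0.0]
contact_force: [-0.6, -0.1, -1.1]
gripper_width: 9.2
```

Call:
{"fn": "move_arm", "kwargs": {"deltas": "0 0 0.1 0 0 0; 0 0 0.1 0 0 0; 0 0 0 0 0 0"}}

```text
clock: 9.28
position: [531.3, 24.1, 135.2]
ee_rot: [0.998, 0.059, -0.0, 0.0]
contact_force: [0.1, 0.3, -0.5]
gripper_width: 9.2
```

```bash
python3 z.py pics/z3.png
```

```text
9.275 [531.2911621   24.13418285 135.17958732] [ 0.09870127  0.29680681 -0.53436338] [0.02317302 0.01214187 0.07197494] 9.227750734276322
```

View pics/z3.png

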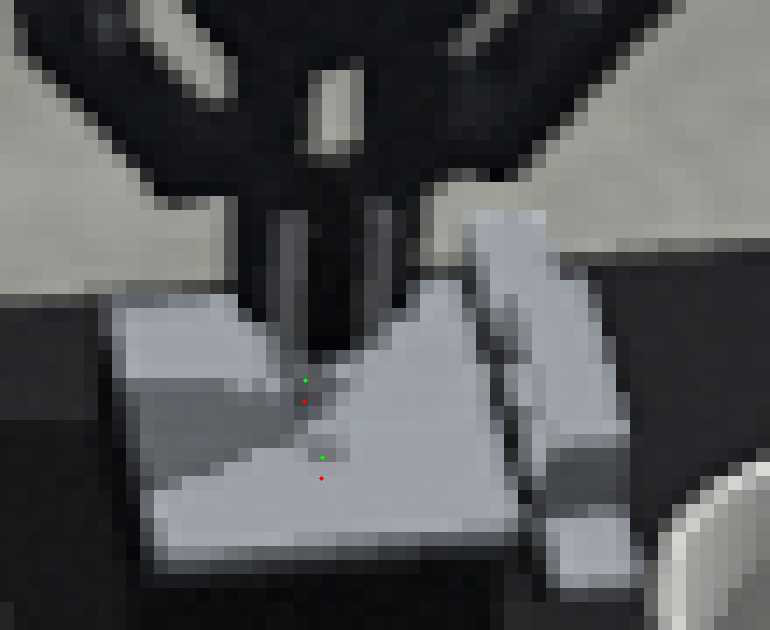

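Call:
{"fn": "move_arm", "kwargs": {"deltas": "0 0 0.15 0 0 0; 0 0 0.15 0 0 0; 0 0 0.1 0 0 0; 0 0 0 0 0 0"}}

```text
clock: 9.82
position: [531.3, 24.1, 131.2]
ee_rot: [0.998, 0.059, -0.0, 0.0]
contact_force: [-0.7, 0.2, -0.1]
gripper_width: 9.8
```

Call:
{"fn": "move_arm", "kwargs": {"deltas": "0 0 0.15 0 0 0; 0 0 0.15 0 0 0; 0 0 0.1 0 0 0; 0 0 0 0 0 0"}}

```text
clock: 10.32
position: [531.3, 24.1, 127.2]
ee_rot: [0.998, 0.059, -0.0, 0.0]
contact_force: [0.1, 0.0, -0.2]
gripper_width: 9.4
```

```bash
python3 z.py pics/z4.png
```

```text
10.325 [531.30529425  24.13115707 127.19920346] [ 0.14250306  0.02970915 -0.24652546] [ 0.04065753 -0.01410438 -0.00103993] 9.419694059072137
```

View pics/z4.png

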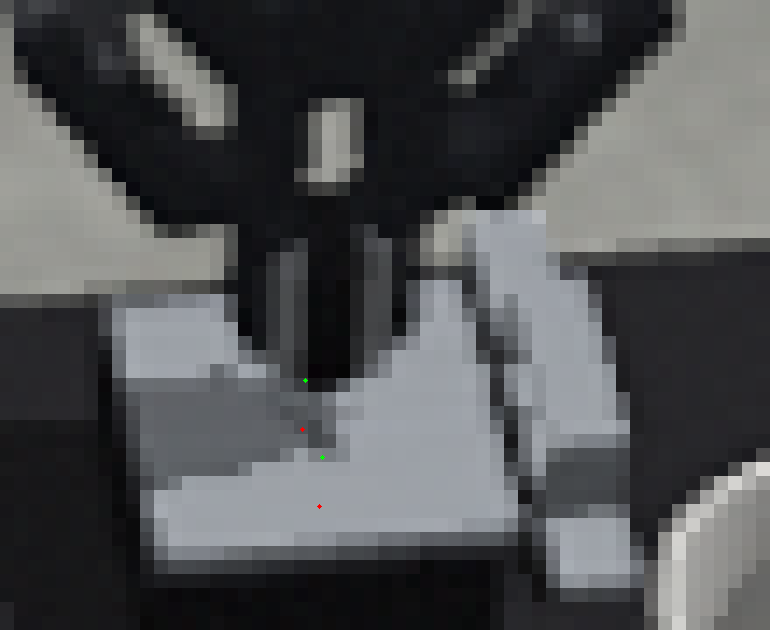

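Call:
{"fn": "move_arm", "kwargs": {"deltas": "0 0 0.1 0 0 0; 0 0 0.1 0 0 0; 0 0 0.05 0 0 0; 0 0 0 0 0 0"}}

```text
clock: 10.88
position: [531.3, 24.2, 124.8]
ee_rot: [0.998, 0.059, -0.0, 0.0]
contact_force: [-0.5, -0.1, -0.4]
gripper_width: 9.1
```

Call:
{"fn": "move_arm", "kwargs": {"deltas": "0 0 0.1 0 0 0; 0 0 0 0 0 0; 0 0 0 0 0 0.1; 0 0 0 0 0 0.1; 0 0 0 0 0 0.1; 0 0 0 0 0 0"}}

```text
clock: 11.62
position: [531.3, 24.0, 123.8]
ee_rot: [0.996, -0.091, -0.0, 0.0]
contact_force: [-0.6, -0.8, 0.3]
gripper_width: 9.1
```

```bash
cat > s.py <<'E'
from h import *
s=telemetry.read_state(); M=R.from_quat(s["ee_rot"]).as_matrix()
print(s["clock"],s["position"].round(2),"yaw",np.arctan2(M[1,0],M[0,0]).round(4),"F",s["contact_force"].round(2),"T",s["wrist_torque"].round(3),s["gripper_width"])
E
python3 s.py
```

```text
11.625 [531.31  23.97 123.79] yaw -0.1816 F [-0.58 -0.77  0.35] T [-0.264 -0.079 -0.017] 9.121757397412585
```

Call:
{"fn": "move_arm", "kwargs": {"deltas": "0 0 0 0 0 0.12; 0 0 0 0 0 0.12; 0 0 0 0 0 0.12; 0 0 0 0 0 0.12; 0 0 0 0 0 0"}}

```text
clock: 12.25
position: [531.4, 24.2, 123.8]
ee_rot: [0.946, -0.324, 0.0, -0.0]
contact_force: [0.2, 0.2, -0.9]
gripper_width: 9.1
```

```bash
python3 s.py; python3 z.py pics/z5.png
```

```text
12.25 [531.43  24.15 123.78] yaw -0.6601 F [ 0.16  0.18 -0.9 ] T [-0.079 -0.072  0.055] 9.053789151179668
12.25 [531.43031508  24.15494726 123.78356929] [ 0.15706252  0.17730091 -0.90078424] [-0.07882337 -0.07210822  0.05527127] 9.053789151179668
```

View pics/z5.png

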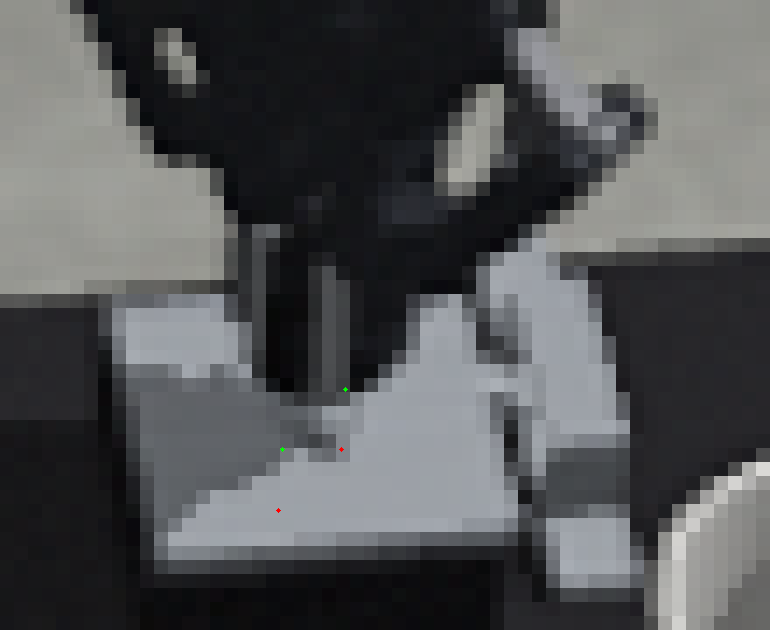

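Call:
{"fn": "move_arm", "kwargs": {"deltas": "0 0 0 0 0 0.12; 0 0 0 0 0 0.12; 0 0 0 0 0 0.12; 0 0 0 0 0 0.12; 0 0 0 0 0 0.1; 0 0 0 0 0 0"}}

```text
clock: 13.05
position: [531.7, 24.3, 123.8]
ee_rot: [0.814, -0.581, 0.0, -0.0]
contact_force: [0.5, 0.1, -2.1]
gripper_width: 9.2
```

```bash
python3 s.py
```

```text
13.05 [531.67  24.31 123.83] yaw -1.2397 F [ 0.48  0.1  -2.14] T [ 0.013 -0.268  0.048] 9.150257021541842
```

Call:
{"fn": "move_arm", "kwargs": {"deltas": "0 0 0 0 0 0.04; 0 0 0 0 0 0.03; 0 0 0 0 0 0"}}

```text
clock: 13.42
position: [531.7, 24.3, 123.9]
ee_rot: [0.793, -0.61, 0.0, -0.0]
contact_force: [1.3, 0.1, -1.5]
gripper_width: 9.2
```

```bash
python3 s.py
```

```text
13.425 [531.68  24.28 123.86] yaw -1.3113 F [ 1.33  0.12 -1.45] T [ 0.064 -0.491  0.126] 9.223517225767756
```

Call:
{"fn": "move_arm", "kwargs": {"deltas": "0 0 0 0 0 0.03; 0 0 0 0 0 0.02; 0 0 0 0 0 0"}}

```text
clock: 13.8
position: [531.7, 24.3, 123.8]
ee_rot: [0.777, -0.63, 0.0, -0.0]
contact_force: [2.4, 0.2, -2.2]
gripper_width: 9.3
```

```bash
python3 s.py;python3 z.py pics/z6.png
```

```text
13.8 [531.66  24.26 123.85] yaw -1.3627 F [ 2.44  0.23 -2.18] T [ 0.188 -0.689  0.14 ] 9.327022136523876
13.8 [531.65965531  24.2557034  123.84993476] [ 2.43658537  0.23239842 -2.18129768] [ 0.18847155 -0.68893746  0.14015502] 9.327022136523876
```

View pics/z6.png

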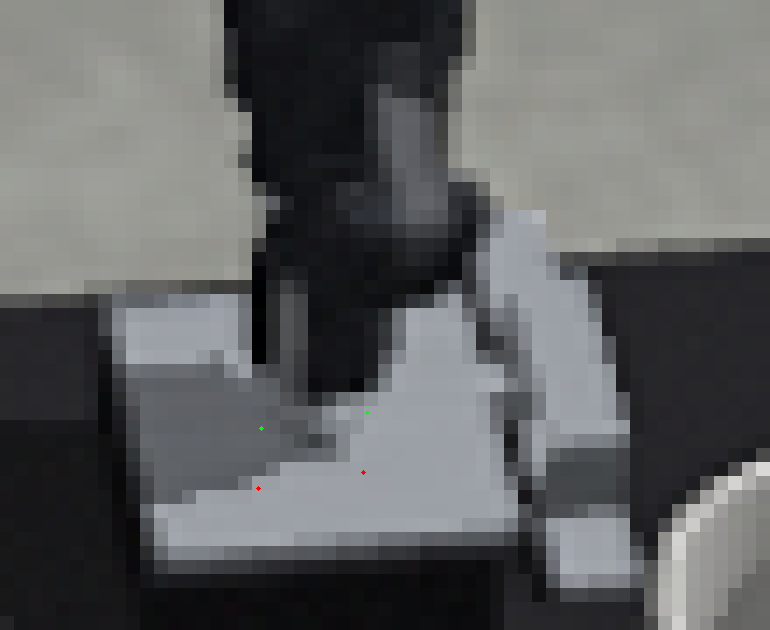

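Call:
{"fn": "move_arm", "kwargs": {"deltas": "0 0 0 0 0 0.03; 0 0 0 0 0 0; 0 0 0 0 0 0"}}

```text
clock: 14.22
position: [531.6, 24.2, 123.9]
ee_rot: [0.767, -0.641, 0.0, -0.0]
contact_force: [2.9, 0.8, -2.2]
gripper_width: 9.1
```

```bash
python3 s.py
```

```text
14.225 [531.62  24.23 123.88] yaw -1.3927 F [ 2.9   0.84 -2.19] T [ 0.219 -0.965  0.058] 9.128252719729328
```

Call:
{"fn": "move_arm", "kwargs": {"deltas": "0 0 0 0 0 0.03; 0 0 0 0 0 0; 0 0 0 0 0 0"}}

```text
clock: 14.6
position: [531.6, 24.2, 123.9]
ee_rot: [0.758, -0.653, 0.0, -0.0]
contact_force: [3.6, 0.3, -2.6]
gripper_width: 9.0
```

```bash
python3 s.py
```

```text
14.6 [531.63  24.24 123.88] yaw -1.4225 F [ 3.63  0.26 -2.59] T [ 0.323 -1.107  0.14 ] 8.962437543496028
```

```bash
python3 z.py pics/z7.png
python3 - <<'E'
from h import *
s=telemetry.read_state(); print(s["joint_efforts"].round(3),s["joints"].round(4))
b=eyes.get_image("top"); cv2.imwrite("pics/t7.png",cv2.resize(b["pixels"][180:260,180:280],None,fx=6,fy=6,interpolation=cv2.INTER_NEAREST))
E
```

```text
14.6 [531.63402129  24.23841583 123.87694408] [ 3.63302071  0.25767655 -2.59488895] [ 0.32306711 -1.10691277  0.13980718] 8.962437543496028
[ -0.577 -34.649  14.346   3.243  -1.165  -0.19 ] [ 3.506e-01  3.347e-01 -3.680e-01  1.000e-04 -8.675e-01 -2.024e-01]
```

View pics/z7.png

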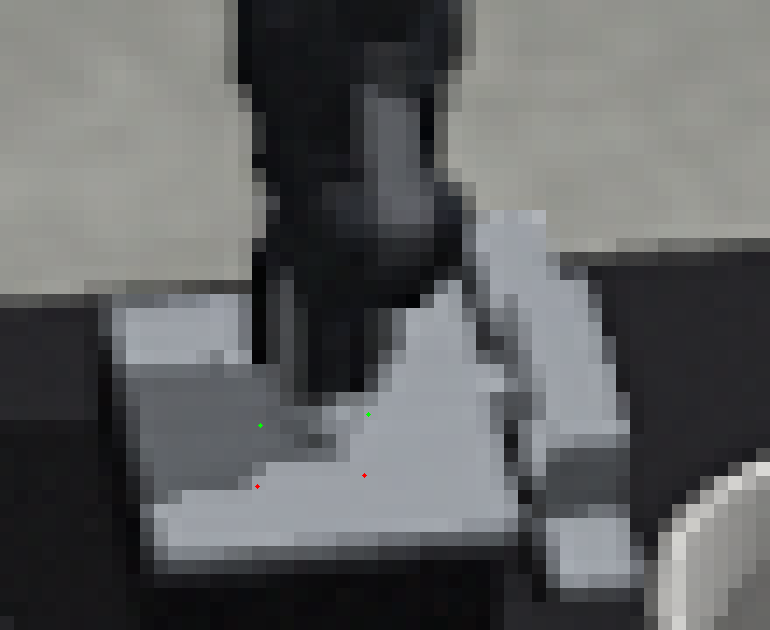

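View pics/t7.png

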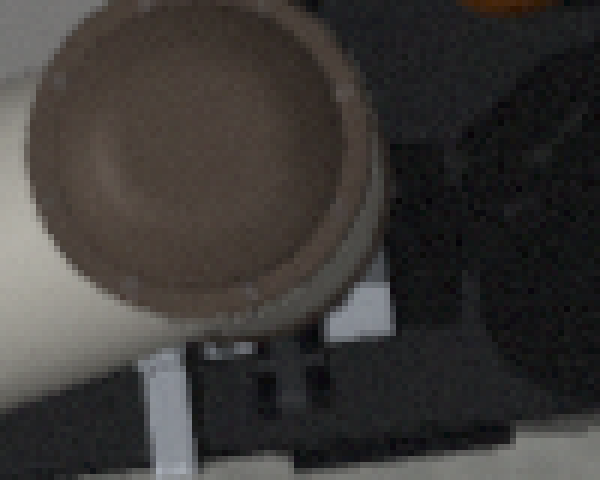

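Call:
{"fn": "move_arm", "kwargs": {"deltas": "0 0 0 0 0 0.03; 0 0 0 0 0 0; 0 0 0 0 0 0"}}

```text
clock: 15.08
position: [531.6, 24.2, 123.9]
ee_rot: [0.748, -0.664, 0.0, -0.0]
contact_force: [2.8, 1.6, -3.7]
gripper_width: 9.5
```

```bash
python3 s.py;  python3 -c "
from h import *
s=telemetry.read_state(); print(s['joint_efforts'].round(3))"
```

```text
15.075 [531.59  24.22 123.85] yaw -1.4525 F [ 2.85  1.64 -3.71] T [ 0.374 -1.312  0.322] 9.490182014966742
[ -0.79  -34.77   14.106   3.095  -1.349  -0.355]
```

Call:
{"fn": "move_arm", "kwargs": {"deltas": "0 0 0 0 0 0.02; 0 0 0 0 0 0"}}

```text
clock: 15.32
position: [531.6, 24.2, 123.9]
ee_rot: [0.741, -0.672, 0.0, -0.0]
contact_force: [4.9, 0.8, -3.3]
gripper_width: 9.3
```

```bash
python3 s.py;  python3 -c "
from h import *
s=telemetry.read_state(); print(s['joint_efforts'].round(3))"
```

```text
15.325 [531.59  24.21 123.89] yaw -1.4726 F [ 4.93  0.82 -3.33] T [ 0.364 -1.42   0.444] 9.268267716721482
[ -0.932 -34.826  13.977   2.992  -1.445  -0.503]
```

Call:
{"fn": "move_arm", "kwargs": {"deltas": "0 0 0 0 0 -0.14; 0 0 0 0 0 -0.14; 0 0 0 0 0 -0.14; 0 0 0 0 0 -0.14; 0 0 0 0 0 -0.14; 0 0 0 0 0 -0.14; 0 0 0 0 0 -0.14; 0 0 0 0 0 -0.14; 0 0 0 0 0 -0.14; 0 0 0 0 0 -0.14; 0 0 0 0 0 -0.1; 0 0 0 0 0 0"}}

```text
clock: 16.82
position: [530.8, 23.8, 123.9]
ee_rot: [1.0, 0.012, -0.001, 0.0]
contact_force: [1.7, 1.3, 0.2]
gripper_width: 9.1
```

```bash
python3 s.py;  python3 -c "
from h import *
s=telemetry.read_state(); print(s['joint_efforts'].round(3))"; python3 z.py pics/z8.png
```

```text
16.825 [530.8   23.83 123.92] yaw 0.0246 F [1.67 1.25 0.17] T [ 0.078 -0.682 -0.012] 9.095032868824275
[ -0.125 -33.497  14.423   3.226  -0.714   0.18 ]
16.825 [530.80347467  23.83311456 123.91942452] [1.66989243 1.25162981 0.16803609] [ 0.07750448 -0.68219082 -0.01231238] 9.095032868824275
```

View pics/z8.png

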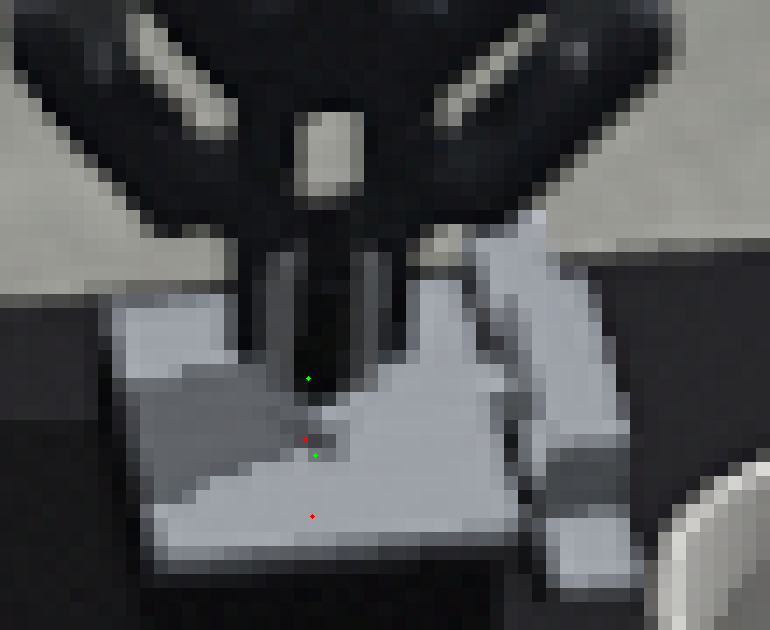

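Call:
{"fn": "move_arm", "kwargs": {"deltas": "0 0 0 0 0 -0.05; 0 0 0 0 0 -0.045; 0 0 0 0 0 0"}}

```text
clock: 17.25
position: [530.9, 23.8, 123.9]
ee_rot: [0.998, 0.06, -0.001, 0.0]
contact_force: [2.5, 0.5, 0.2]
gripper_width: 9.4
```

```bash
python3 s.py;  python3 -c "
from h import *
s=telemetry.read_state(); print(s['joint_efforts'].round(3))"
```

```text
17.25 [530.89  23.83 123.91] yaw 0.1199 F [2.51 0.51 0.22] T [-0.085 -0.545 -0.031] 9.399465013657244
[  0.197 -33.134  14.606   3.126  -0.467   0.107]
```

Call:
{"fn": "move_arm", "kwargs": {"deltas": "0 0 0 0 0 -0.04; 0 0 0 0 0 0; 0 0 0 0 0 0"}}

```text
clock: 17.62
position: [530.9, 23.8, 123.9]
ee_rot: [0.997, 0.08, -0.001, 0.0]
contact_force: [0.7, -0.6, 1.5]
gripper_width: 9.0
```

```bash
python3 s.py;  python3 -c "
from h import *
s=telemetry.read_state(); print(s['joint_efforts'].round(3))"
```

```text
17.625 [530.91  23.84 123.85] yaw 0.1608 F [ 0.7  -0.59  1.46] T [-0.284 -0.285 -0.008] 8.970960961978935
[  0.538 -32.696  14.862   3.02   -0.151   0.042]
```

Call:
{"fn": "move_arm", "kwargs": {"deltas": "0 0 0 0 0 0.035; 0 0 0 0 0 0; 0 0 -0.2 0 0 0; 0 0 -0.2 0 0 0; 0 0 -0.1 0 0 0; 0 0 0 0 0 0"}}

```text
clock: 18.38
position: [531.1, 24.1, 128.9]
ee_rot: [0.998, 0.064, -0.0, 0.0]
contact_force: [0.3, -0.8, -0.4]
gripper_width: 8.8
```

```bash
python3 s.py; python3 z.py pics/z9.png
```

```text
18.375 [531.11  24.06 128.85] yaw 0.1271 F [ 0.32 -0.77 -0.42] T [-0.238  0.071 -0.011] 8.755270642238468
18.375 [531.11299521  24.05628486 128.85391745] [ 0.32326448 -0.76515351 -0.41626017] [-0.23806474  0.07069781 -0.0108909 ] 8.755270642238468
```

View pics/z9.png

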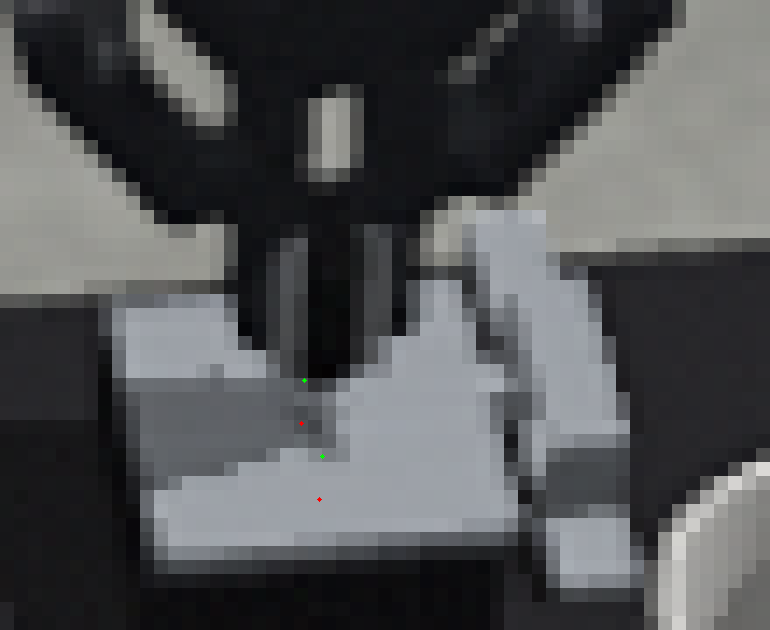

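Call:
{"fn": "move_arm", "kwargs": {"deltas": "0 0 -0.3 0 0 0; 0 0 -0.4 0 0 0; 0 0 -0.5 0 0 0; 0 0 -0.5 0 0 0; 0 0 -0.5 0 0 0; 0 0 -0.5 0 0 0; 0 0 0 0 0 0; 0 0 -1.5 0 0 0; 0 0 -1.5 0 0 0; 0 0 0 0 0 0"}}

```text
clock: 19.68
position: [532.5, 24.5, 187.9]
ee_rot: [0.998, 0.064, 0.002, -0.0]
contact_force: [0.2, -0.4, -0.2]
gripper_width: 9.2
```

```bash
python3 s.py; python3 z.py pics/z10.png
python3 - <<'E'
from h import *
b=eyes.get_image("top"); cv2.imwrite("pics/t10.png",b["pixels"])
W=cloud(b)
S=W[225:295,85:150].reshape(-1,3); T=S[(S[:,2]>40)&(S[:,2]<52)]; print("bowl rim",cv2.minEnclosingCircle(T[:,:2].astype(np.float32)))
u,v=proj(b,[447,300,5]);print(u,v,W[int(v),int(u)])
a=eyes.get_image("scene"); Wa=cloud(a);S=Wa[140:185,330:380].reshape(-1,3); T=S[(S[:,2]>38)&(S[:,2]<54)]; print("bowl rim scene",cv2.minEnclosingCircle(T[:,:2].astype(np.float32)))
E
```

```text
19.675 [532.54  24.47 187.9 ] yaw 0.1275 F [ 0.23 -0.41 -0.16] T [0.025 0.017 0.028] 9.23362439101273
19.675 [532.5383035   24.46542067 187.89954114] [ 0.23090726 -0.40898612 -0.16433969] [0.02538    0.01686804 0.02845203] 9.23362439101273
bowl rim ((429.241943359375, 238.9814453125), 11.258102416992188)
119.795553080482 258.8840124760152 [456.50668213 136.22524212 531.97766039]
bowl rim scene ((448.1234436035156, 297.3871154785156), 63.255088806152344)
```

View pics/z10.png

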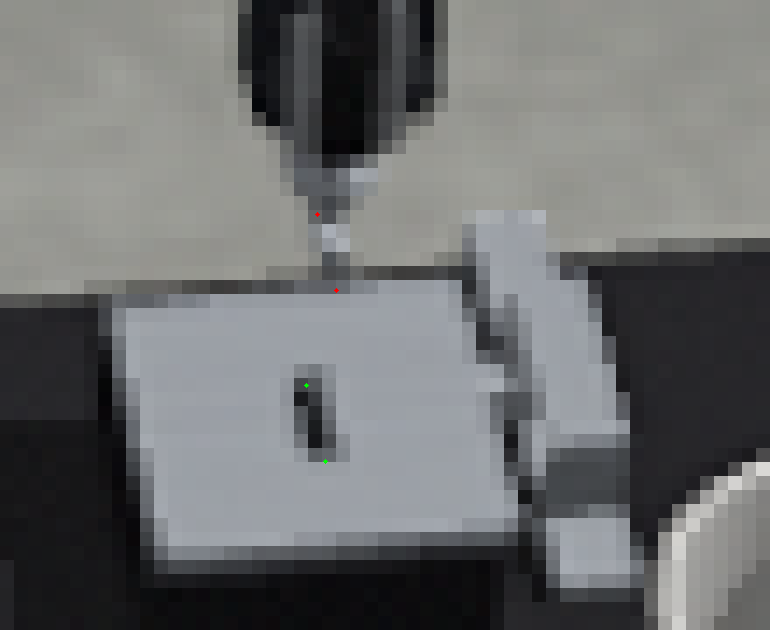

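View pics/t10.png

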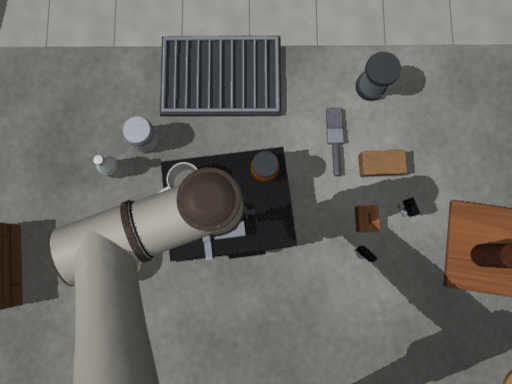

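Call:
{"fn": "move_arm", "kwargs": {"deltas": "-0.994 -5.612 0 0 0 0; -0.994 -5.612 0 0 0 0; -0.994 -5.612 0 0 0 0; -0.994 -5.612 0 0 0 0; -0.994 -5.612 0 0 0 0; 0 0 2 0 0 0; 0 0 5 0 0 0; 0 0 3 0 0 0; 0 0 0 0 0 0; 0 0 0 0 0 0"}}

```text
clock: 21.08
position: [447.2, 296.8, 86.8]
ee_rot: [0.998, 0.064, 0.001, -0.0]
contact_force: [-0.5, -0.1, -1.0]
gripper_width: 9.2
```

```bash
python3 s.py
python3 - <<'E'
from h import *
a=eyes.get_image("scene"); cv2.imwrite("pics/b1.png",cv2.resize(a["pixels"][80:200,290:430],None,fx=5,fy=5))
E
```

```text
21.075 [447.21 296.78  86.8 ] yaw 0.1277 F [-0.53 -0.14 -1.02] T [ 0.043 -0.045 -0.017] 9.181248371654672
```

View pics/b1.png

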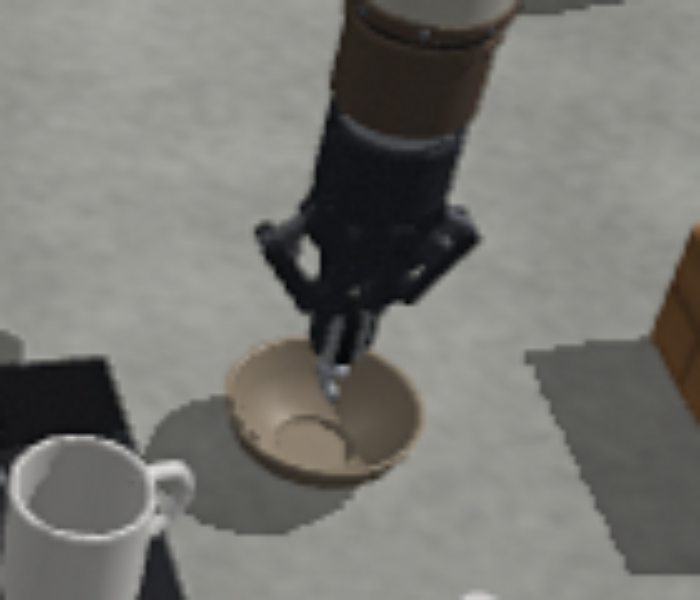

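Run:
```python
from h import *
b=eyes.get_image("top"); cv2.imwrite("pics/t11.png",cv2.resize(b["pixels"][195:265,190:270],None,fx=8,fy=8,interpolation=cv2.INTER_NEAREST))
```

```text
(no output)
```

View pics/t11.png

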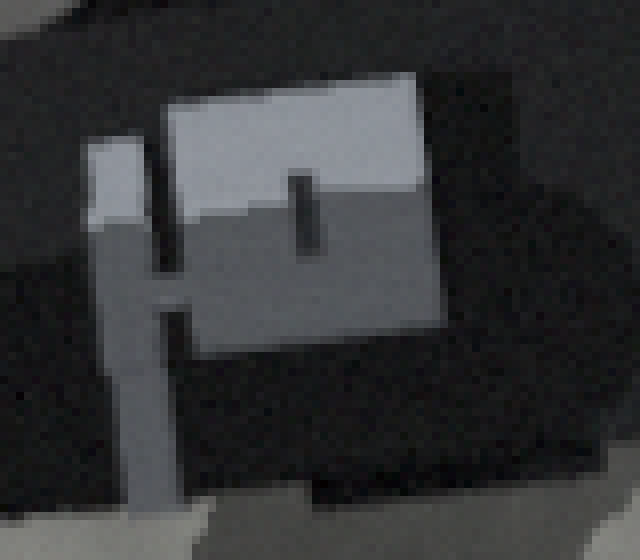

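Call:
{"fn": "move_arm", "kwargs": {"deltas": "0 0 2 0 0 0; 0 0 1.5 0 0 0; 0 0 0.8 0 0 0; 0 0 0 0 0 0; 0 0 0 0 0 0"}}

```text
clock: 21.8
position: [446.8, 296.5, 43.3]
ee_rot: [0.998, 0.064, 0.0, -0.0]
contact_force: [-0.1, -0.1, 0.1]
gripper_width: 9.4
```

Call:
{"fn": "move_arm", "kwargs": {"deltas": "0 0 0 0 0 0; 0 0 0 0 0 0; 0 0 0 0 0 0; 0 0 0 0 0 0; 0 0 0 0 0 0; 0 0 0 0 0 0", "grip": 3.5}}

```text
clock: 22.55
position: [446.5, 296.2, 42.8]
ee_rot: [0.998, 0.064, -0.0, 0.0]
contact_force: [0.3, 0.0, 0.0]
gripper_width: 34.8
```

```bash
python3 s.py
python3 - <<'E'
from h import *
a=eyes.get_image("scene"); cv2.imwrite("pics/b2.png",cv2.resize(a["pixels"][100:200,300:420],None,fx=6,fy=6))
E
```

```text
22.55 [446.47 296.18  42.79] yaw 0.1272 F [0.27 0.02 0.03] T [-0.008  0.003 -0.004] 34.840677531837876
```

View pics/b2.png

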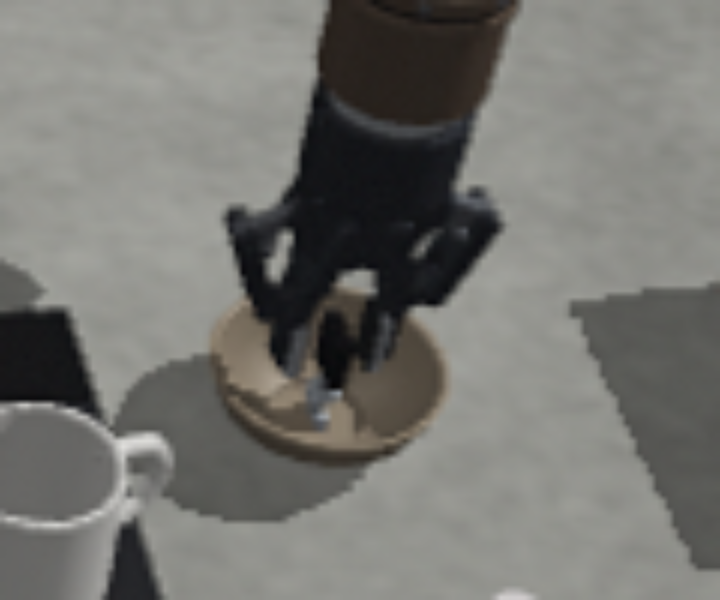

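Call:
{"fn": "move_arm", "kwargs": {"deltas": "0 0 -1 0 0 0; 0 0 -2 0 0 0; 0 0 -4 0 0 0; 0 0 -5 0 0 0; 0 0 -5 0 0 0; 0 0 0 0 0 0; 0 0 0 0 0 0"}}

```text
clock: 23.48
position: [446.1, 295.9, 213.0]
ee_rot: [0.998, 0.063, -0.0, -0.0]
contact_force: [0.3, -0.9, -0.8]
gripper_width: 35.1
```

```bash
python3 s.py
python3 - <<'E'
from h import *
a=eyes.get_image("scene"); cv2.imwrite("pics/b3.png",cv2.resize(a["pixels"][100:200,300:420],None,fx=6,fy=6))
Wa=cloud(a); g=a["pixels"].astype(int).sum(2); m=np.zeros((384,512),bool); m[148:176,338:374]=True
d=m&(g<120); T=Wa[d]; print(len(T),np.nanmean(T,0),np.nanmin(T,0),np.nanmax(T,0))
E
```

```text
23.475 [446.05 295.88 213.01] yaw 0.1269 F [ 0.26 -0.9  -0.84] T [-0.062 -0.028 -0.044] 35.0948184710367
60 [451.95043936 297.41659297  59.18098752] [432.74606938 292.91814398  32.5685035 ] [500.38931091 319.3077527   73.56491631]
```

View pics/b3.png

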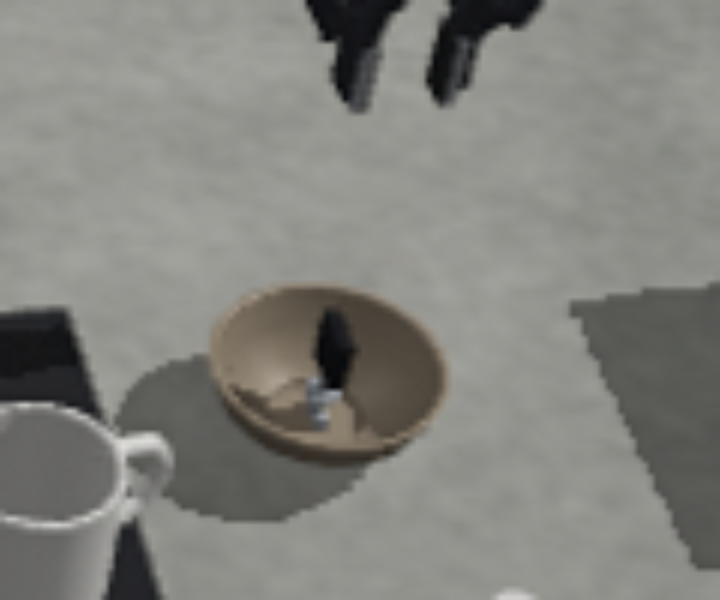

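Call:
{"fn": "move_arm", "kwargs": {"deltas": "0 0 5 0 0 0; 0 0 5 0 0 0; 0 0 4 0 0 0; 0 0 2 0 0 0; 0 0 1 0 0 0; 0 0 0 0 0 0"}}

```text
clock: 24.28
position: [446.1, 295.7, 41.9]
ee_rot: [0.998, 0.064, -0.001, 0.001]
contact_force: [1.0, 1.0, -0.5]
gripper_width: 35.2
```

Call:
{"fn": "move_arm", "kwargs": {"deltas": "0 0 0 0 0 0; 0 0 0 0 0 0; 0 0 0 0 0 0; 0 0 0 0 0 0; 0 0 -1 0 0 0; 0 0 -0.5 0 0 0; 0 0 0 0 0 0", "grip": 0}}

```text
clock: 25.15
position: [446.6, 296.3, 58.3]
ee_rot: [0.998, 0.063, 0.0, -0.0]
contact_force: [1.0, 0.2, -0.3]
gripper_width: 8.9
```

Call:
{"fn": "move_arm", "kwargs": {"deltas": "0 0.5 0 -0.17 0 0; 0 0 0 -0.17 0 0; 0 0 0 -0.17 0 0; 0 0 0 0 0 0; 0 0 0 0 0 0"}}

```text
clock: 25.78
position: [446.8, 290.9, 57.4]
ee_rot: [0.966, 0.061, 0.015, 0.252]
contact_force: [-0.5, -1.2, -0.9]
gripper_width: 8.7
```

```bash
python3 s.py
python3 - <<'E'
from h import *
s=telemetry.read_state(); M=R.from_quat(s["ee_rot"]).as_matrix(); print(M.round(3)); print("foot",s["position"]+M@[0,0,31], "down in tool",M.T@[0,0,-1])
a=eyes.get_image("scene"); cv2.imwrite("pics/b4.png",cv2.resize(a["pixels"][100:200,300:420],None,fx=6,fy=6))
E
```

```text
25.775 [446.76 290.87  57.38] yaw 0.1267 F [-0.5  -1.2  -0.93] T [ 0.997  0.107 -0.022] 8.67005821247311
[[ 0.992  0.111  0.061]
 [ 0.126 -0.866 -0.484]
 [-0.001  0.488 -0.873]]
foot [448.64653131 275.86809779  30.31573069] down in tool [ 0.00101364 -0.48773472  0.8729913 ]
```

View pics/b4.png

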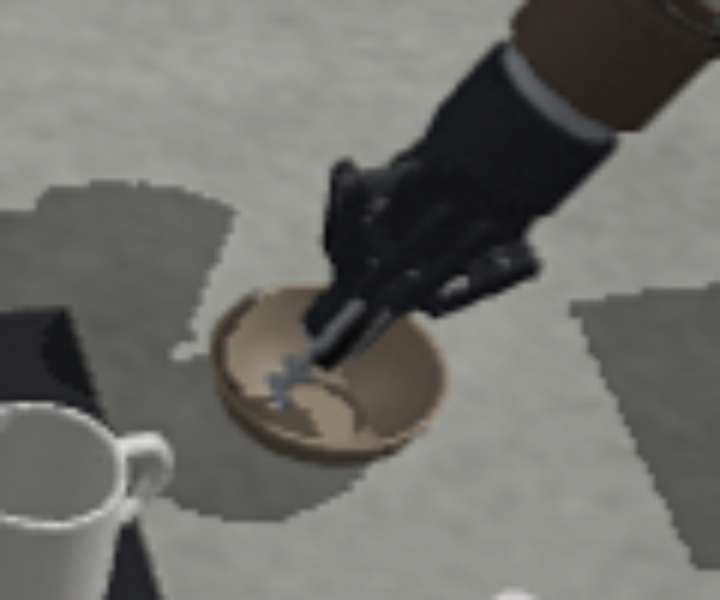

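Call:
{"fn": "move_arm", "kwargs": {"deltas": "0 -0.3 0.52 0 0 0; 0 -0.25 0.45 0 0 0; 0 0 0 0 0 0"}}

```text
clock: 26.2
position: [447.0, 290.6, 46.4]
ee_rot: [0.966, 0.061, 0.016, 0.252]
contact_force: [-0.2, -0.4, 0.1]
gripper_width: 8.7
```

Call:
{"fn": "move_arm", "kwargs": {"deltas": "0 0 0 0 0 0; 0 0 0 0 0 0; 0 0 0 0 0 0; 0 0 0 0 0 0", "grip": 2.5}}

```text
clock: 26.7
position: [447.2, 291.4, 46.8]
ee_rot: [0.966, 0.062, 0.016, 0.252]
contact_force: [1.3, 0.4, -0.5]
gripper_width: 24.8
```

```bash
python3 s.py
python3 - <<'E'
from h import *
a=eyes.get_image("scene"); cv2.imwrite("pics/b5.png",cv2.resize(a["pixels"][100:200,300:420],None,fx=6,fy=6))
E
```

```text
26.7 [447.15 291.4   46.75] yaw 0.1274 F [ 1.27  0.42 -0.46] T [ 0.981  0.136 -0.009] 24.805689462842828
```

View pics/b5.png

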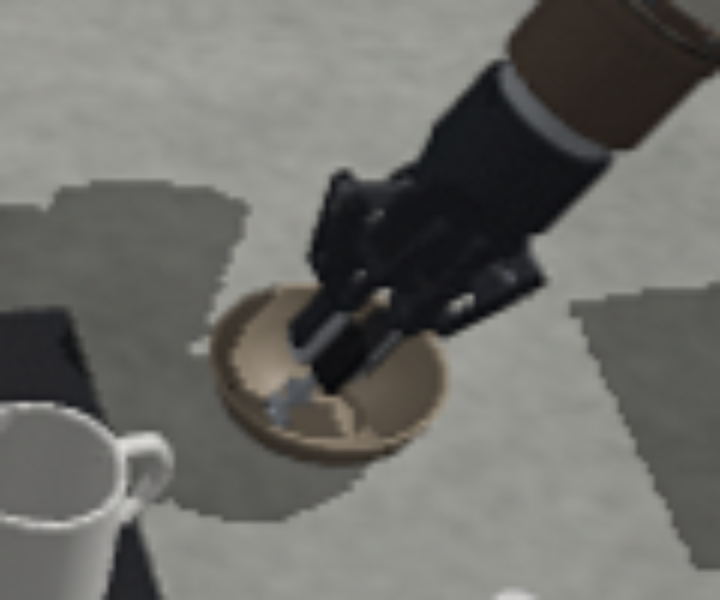

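Key rests on the lower finger; withdrawing along the fingers.

Call:
{"fn": "move_arm", "kwargs": {"deltas": "0 0 -1 0 0 0; 0 0 -2 0 0 0; 0 0 -3 0 0 0; 0 0 -5 0 0 0; 0 0 -5 0 0 0; 0 0 -3 0 0 0; 0 0 0 0 0 0; 0 0 0 0 0 0"}}

```text
clock: 27.75
position: [434.8, 382.6, 211.7]
ee_rot: [0.966, 0.062, 0.015, 0.252]
contact_force: [-0.7, -0.3, -1.3]
gripper_width: 25.0
```

```bash
python3 s.py
python3 - <<'E'
from h import *
a=eyes.get_image("scene"); cv2.imwrite("pics/b6.png",cv2.resize(a["pixels"][100:200,300:420],None,fx=6,fy=6))
Wa=cloud(a); g=a["pixels"].astype(int).sum(2); m=np.zeros((384,512),bool); m[148:176,338:374]=True
d=m&(g<120); T=Wa[d]; print(len(T),np.nanmean(T,0),np.nanmin(T,0),np.nanmax(T,0))
b=eyes.get_image("top"); cv2.imwrite("pics/t12.png",b["pixels"])
E
```

```text
27.75 [434.79 382.55 211.72] yaw 0.1268 F [-0.65 -0.34 -1.26] T [ 0.961  0.136 -0.015] 25.03786970604372
79 [449.1523061  321.56565651  27.99067189] [430.76623479 308.39180359  17.55788768] [497.65296764 335.8454576   34.39107635]
```

View pics/b6.png

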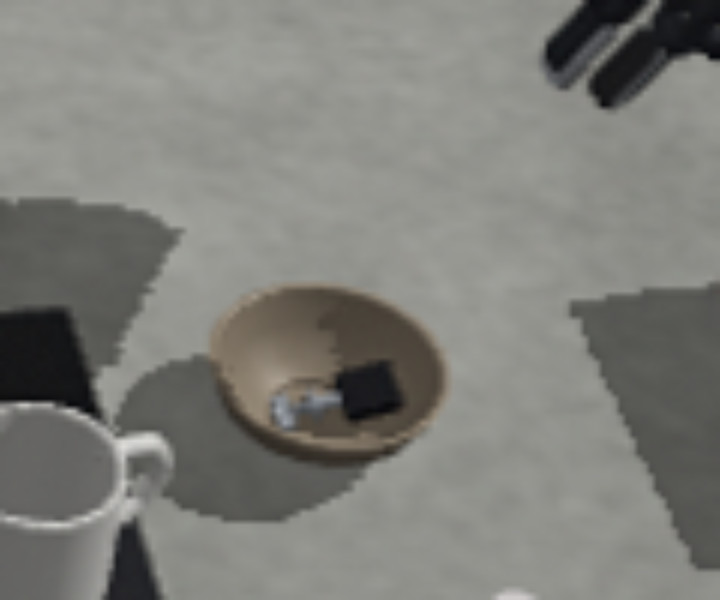

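View pics/t12.png

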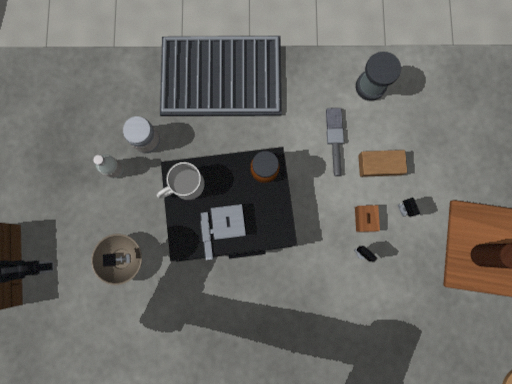

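```bash
python3 -c "
from bench import arm
print(arm.job_done())"
```

```text
the job is handed in; nothing more can be done
None
```

I locked the tray and left the key lying in the stoneware bowl; the job was handed in just after 27.8 s. No verdict is reported, so what follows rests on my own readings.

- **Key choice:** I took the key standing in the block. Its bow measured about 29 mm wide, against 42 mm for the two look-alikes.
- **Insertion:** It went into the slot with no noticeable contact force, with the collar about 1 mm above the plate by my estimate.
- **Turning:** I turned it clockwise about 1.59 rad at the gripper, until the torque climbed steeply to about 0.45 N m. I took that as the stop.
- **Back and out:** I turned it back past its starting line with almost no torque and drew it out freely.
- **Bowl:** The key first stood upright on its bit when I let go, with the bow centre close to the height limit. I gripped it again, tilted it and laid it down.

**Last checks:**
- The pictures show the bolt across the gap into the hasp and the slot empty.
- The key lies in the upright bowl with the bow about 25 mm from the bowl's axis and 28 mm up.
- The gripper is well clear, and the bowl and bystanders look unmoved.

The bolt's travel and the plug's final angle could only be judged from the pictures and torques, not read directly. No check failed; the two cameras disagreed by about 1.3 mm on where the slot was, which did not hinder the insertion.

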